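# Cap a strip of sample tubes and hold it up tilted for inspection

## Robot

A 6-joint arm with a two-finger parallel gripper is mounted at the origin on a cart in front of the work surface, level with it; the furniture and walls round the work are solid. World frame = base frame: x ahead of the robot, y to its left, z up, the work surface at z = 0. Lengths are in m, angles in rad, forces in N, time in s.
With the tool pointing down it reaches from about 0.4 to 0.925 m from the base axis. Payload 3.4 kg.
Tool frame: the origin (TCP) lies midway between the tips of the shut fingers; the grasp point (between the pads) lies 19 mm behind it; x points along the fingers, y is the direction in which the jaws open and shut, and the axes are right-handed (so a half turn about x gives the same grasp; the last joint's range is limited). The gripper opens to 85 mm and grips with 20 to 120 N. Pads are 22 mm wide; open, the fingers measure 114 mm over their backs; the gripper's body (76 mm by 85 mm) begins 54 mm behind the grasp point. The pads swing forward as they close: fully open they stand 13 mm farther back than shut.
Start: joints at [1.036, 0.307, 1.506, -0, 1.328, -0.073], TCP at [0.256, 0.515, 0.231] pointing down, gripper open.
Joint ranges: [-3.12, 3.12], [-1.05, 2.28], [0.14, 2.33], [-1.42, 4.57], [0.1, 2.73], [-2.68, 2.68]. Speed limits (rad/s): [2.57, 2.57, 3.14, 3.14, 3.14, 3.14].

## Interface

Orientations are given as a unit quaternion [x, y, z, w].
In Python, from rig import manip, cams, close_job gives the robot as it stands. The module is installed in compiled form; this text tells all that it offers.
- The arm moves only by the tool carry_out, never from a script. Its argument "increments" is a list of rows, each a list of 5 numbers: the shift along the world's x, y, z in m, then the turn about the world's z in rad, then the closure, from -1 (fully open) to 1 (shut). In form: [[dx, dy, dz, turn, claw], ...]. A call has 1 to 20 rows; each row is the pose to reach, as a shift and turn from the pose measured when the call began; what a row does not reach only later rows make up. A row lasts 1/8 s, in which the tool goes at most 62.5 mm and 10.7 degrees, less where a joint would pass 70% of its speed; a pose out of reach is approached as far as the arm can. A call with a gripper value outside its range is refused whole. The fingers move at their own pace and stop on an object; "newtons" is the grip in N (left out, the last holds). Time passes only in rows, so rows that repeat a pose let the fingers close. It gives the time, the measured TCP pose, the force and the opening at its end, in the units of the state.
- manip.read_state(): the state, without advancing time (a new reading comes with each control period).
- cams.grab_frame(name): name is "scene" or "side" or "wrist"; returns a dict with "color" (420x560x3 uint8, red, green, blue), "fx", "fy", "cx", "cy" (pixels), "rvec" (rotation vector, rad) and "tvec" (3), from world to camera coordinates, as OpenCV has them. Camera axes: x right, y down, z forward; pixel columns grow to the right and rows downward; lengths in m; the calibration is good to about 2 mm. A picture is of the moment at which its call begins. There is no depth.
- close_job(): hands the job in, once; it reports no verdict.
The state is a dict: "time_s": time; "q": joint angles; "qd": joint speeds; "joint_torque": joint torques, N m; "tool_pos": TCP position; "eef_rot": TCP orientation; "contact_force": force on the tool from outside, world axes, zero at the start; "wrist_torque": the same for the moment, N m; "opening": finger opening in m.
Only numpy, scipy, OpenCV 4.12 (cv2) and the standard library are available. Lean on these libraries where they do the work, as an engineer would, in place of code of your own. Each camera call takes 0.05 s, during which the arm holds its last target.

## Task

Take the capping tool from its stand and press all eight caps of the tube strip home, working slowly along the row (do not touch the strip with the fingers until every cap is home), then stand the tool back in its stand and let go of it. Draw the strip straight up out of the block, tip it about halfway over (some 55 degrees from upright, whichever way) and finish while holding it still like that with the tube bottoms at least 15 cm above the bench, as for checking the caps for leaks. Leave the timer, amber bottle, white carton and pen where they are.

Things in the scene. Friction and masses are not known exactly. Their poses are not given: they have to be found in the camera images.
- strip_block: Heavy matt grey aluminium block for tube strips, fixed, 86 x 112 mm at its foot, 78 x 104 mm above, 30 mm high. Three slots along its y axis, 75 x 11 mm and 24 mm deep, 24 mm apart; the outer two are empty. Origin: centre of the underside, z up. The middle slot, centred on the origin, floor 6 mm up, holds the tube strip
- tube_strip: The tube strip: eight translucent tubes 52 mm tall in a row, 9 mm apart, each with its own white cap (disc 8.4 mm wide). About 0.12 kg. Stands 24 mm deep in the middle slot with 1 mm play, 28 mm of tube above the block. Origin: middle of the row at the tube bottoms; x across the row, y along it, z up. Cap tops lie 55 mm above it when home, 59 mm fully raised. Tubes are at y = -31.5, -22.5 .. 31.5 mm
- strip_band (a point): Middle of the milky band that joins the strip's tubes, 46 mm above the strip's origin: the place to grip the strip. The band is 10 mm thick (x), 73 mm long (y), 10 mm high; the fingers close across the 10 mm. The block's top is 22 mm below this point
- capping_tool: The capping tool: a stick 86 mm long, 0.07 kg, upright, foot down in its stand. White round foot 22 mm across, 26 mm tall, its underside flat over the middle 10 mm, then domed up 3.5 mm to the rim; above it a grey square handle 20 x 20 mm from 25 to 85 mm up. Origin: centre of the foot's underside; z up along the stick, x and y square to the handle's flats
- tool_stand: The capping tool's round stand, fixed: a dark disc 68 mm across and 8 mm high with a grey cup 47 mm across (53 mm at the rim), 30 mm high in all. The bore is 26 mm wide, widening to 32 mm over its top 6 mm; its floor, where the tool stands, is 8 mm above the origin. Origin: centre of the underside; z up
- cap1 (a joint): How far cap 1 of the strip (at y = -31.5 mm in the strip's frame) has been pushed down, in m: 0 fully raised, 0.004 home against its tube. It starts between 0 and 0.001, slides with about 1.5 N of friction and stays where it is left (no spring)
- cap2 (a joint): How far cap 2 of the strip (at y = -22.5 mm in the strip's frame) has been pushed down, in m: 0 fully raised, 0.004 home against its tube. It starts between 0 and 0.001, slides with about 1.5 N of friction and stays where it is left (no spring)
- cap3 (a joint): How far cap 3 of the strip (at y = -13.5 mm in the strip's frame) has been pushed down, in m: 0 fully raised, 0.004 home against its tube. It starts between 0 and 0.001, slides with about 1.5 N of friction and stays where it is left (no spring)
- cap4 (a joint): How far cap 4 of the strip (at y = -4.5 mm in the strip's frame) has been pushed down, in m: 0 fully raised, 0.004 home against its tube. It starts between 0 and 0.001, slides with about 1.5 N of friction and stays where it is left (no spring)
- cap5 (a joint): How far cap 5 of the strip (at y = 4.5 mm in the strip's frame) has been pushed down, in m: 0 fully raised, 0.004 home against its tube. It starts between 0 and 0.001, slides with about 1.5 N of friction and stays where it is left (no spring)
- cap6 (a joint): How far cap 6 of the strip (at y = 13.5 mm in the strip's frame) has been pushed down, in m: 0 fully raised, 0.004 home against its tube. It starts between 0 and 0.001, slides with about 1.5 N of friction and stays where it is left (no spring)
- cap7 (a joint): How far cap 7 of the strip (at y = 22.5 mm in the strip's frame) has been pushed down, in m: 0 fully raised, 0.004 home against its tube. It starts between 0 and 0.001, slides with about 1.5 N of friction and stays where it is left (no spring)
- cap8 (a joint): How far cap 8 of the strip (at y = 31.5 mm in the strip's frame) has been pushed down, in m: 0 fully raised, 0.004 home against its tube. It starts between 0 and 0.001, slides with about 1.5 N of friction and stays where it is left (no spring)
- timer: Bystander: small flat white timer, 66 x 66 x 19 mm, lying on the bench. Origin: centre of the underside
- amber_bottle: Bystander: amber bottle with a white screw cap, 58 mm wide, 112 mm tall. Origin: centre of the underside
- film_box: Bystander: white carton, 55 x 120 x 50 mm. Origin: centre of the underside
- pen_black: Bystander: black pen, 146 mm long and 13 mm thick, lying on the bench. Origin: at one end of it, z along the pen
There are look-alikes about, which are no part of the job. Of the things shaped like the tool_stand, the grey one is meant. There is more than one size of the strip_block; the one meant has the size given above.

How it is judged:
By the outcome, as a careful person would: the job done as asked, in the order asked, and still so for the second after the job is handed in, while the arm keeps its last pose, push and grip.
It also fails if it takes over 58 s, if anything falls off the work surface, if the arm or the gripper's body presses on something with over 40 N, if the wrist force passes 120 N, or if a joint passes its speed limit or range.

## Working session

There is one attempt and no reset: what is moved stays moved. The work goes in short steps, Python scripts to look and compute and a tool call to move; the robot and the scene stay as the last step left them, time stands still between calls to the robot, and variables do not carry over. Pictures are saved under pics/ and viewed, and the job is handed in when it is done.

Besides the shell and the picture viewer there is one more tool, called after "Call:" by a JSON object that holds its "method" and its "body". carry_out: Moves the arm, as the interface text tells. Its arguments: {"type":"object","properties":{"increments":{"type":"array"},"newtons":{"type":"number"}},"required":["increments"]}

```bash
mkdir -p pics; cat > h.py <<'E'
import numpy as np, cv2
from rig import manip, cams, close_job
def grab(n,fn=None):
    f=cams.grab_frame(n)
    if fn: cv2.imwrite('pics/'+fn,cv2.cvtColor(f['color'],cv2.COLOR_RGB2BGR))
    return f
def ray(f,u,v):
    R=cv2.Rodrigues(np.array(f['rvec'],float))[0];t=np.array(f['tvec'],float).ravel()
    d=R.T@np.array([(u-f['cx'])/f['fx'],(v-f['cy'])/f['fy'],1]);c=-R.T@t
    return c,d/np.linalg.norm(d)
def onz(f,u,v,z):
    c,d=ray(f,u,v);return c+d*(z-c[2])/d[2]
def proj(f,P):
    K=np.array([[f['fx'],0,f['cx']],[0,f['fy'],f['cy']],[0,0,1.]])
    return cv2.projectPoints(np.array(P,float).reshape(-1,1,3),np.array(f['rvec'],float),np.array(f['tvec'],float),K,None)[0].reshape(-1,2)
E
python3 - <<'E'
from h import *
import pickle
np.set_printoptions(precision=4,suppress=True)
for n in ['scene','side','wrist']:
    f=grab(n,n+'0.png'); pickle.dump(f,open(n+'0.pkl','wb'));c,d=ray(f,280,210);print(n,f['fx'],c,d)
print(manip.read_state())
E
```

```text
scene 402.30682898648143 [-0.153  -0.5478  0.8441] [ 0.5471  0.5244 -0.6525]
side 417.18105652720647 [ 0.2688 -0.8393  0.8905] [ 0.1972  0.7209 -0.6644]
wrist 361.5454721011431 [0.1782 0.5531 0.3735] [ 0.2999 -0.1521 -0.9418]
{'time_s': 0.15, 'q': array([ 1.0365,  0.3074,  1.5074, -0.    ,  1.3284, -0.0735]), 'qd': array([-0.0017, -0.0011, -0.0035,  0.0001, -0.0006,  0.0017]), 'joint_torque': array([  0.0006, -45.7981, -25.222 ,  -0.0004,   0.0086,   0.    ]), 'tool_pos': array([0.2554, 0.5146, 0.2306]), 'eef_rot': array([ 0.1609,  0.6886, -0.162 ,  0.6883]), 'contact_force': array([-1.7089, -0.7859,  0.3732]), 'wrist_torque': array([ 0.0098, -0.0504, -0.0062]), 'opening': 0.08558989407210849}
```

View pics/scene0.png

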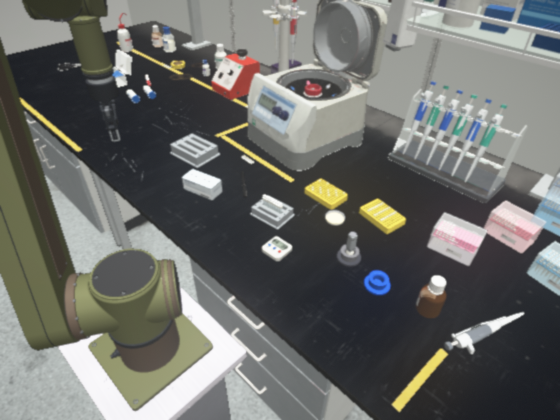

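View pics/side0.png

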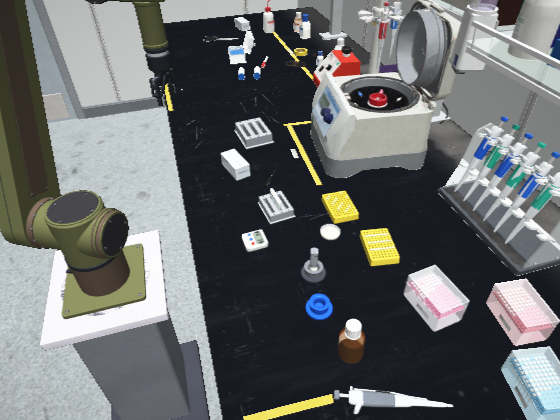

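View pics/wrist0.png

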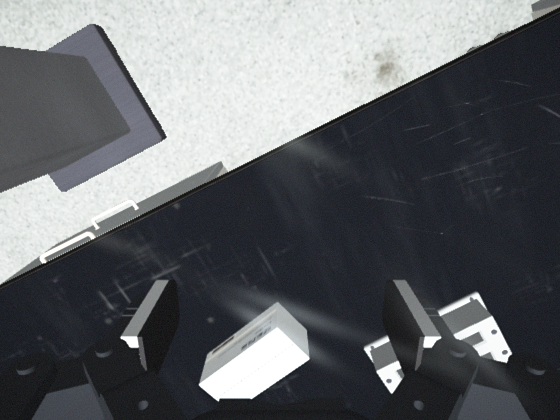

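```bash
python3 - <<'E'
import cv2
a=cv2.imread('pics/scene0.png');b=cv2.imread('pics/side0.png')
cv2.imwrite('pics/sc1.png',cv2.resize(a[120:280,160:380],None,fx=3.6,fy=3.6,interpolation=cv2.INTER_CUBIC))
cv2.imwrite('pics/si1.png',cv2.resize(b[110:300,210:410],None,fx=3.15,fy=3.15,interpolation=cv2.INTER_CUBIC))
E
```

```text
(no output)
```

View pics/sc1.png

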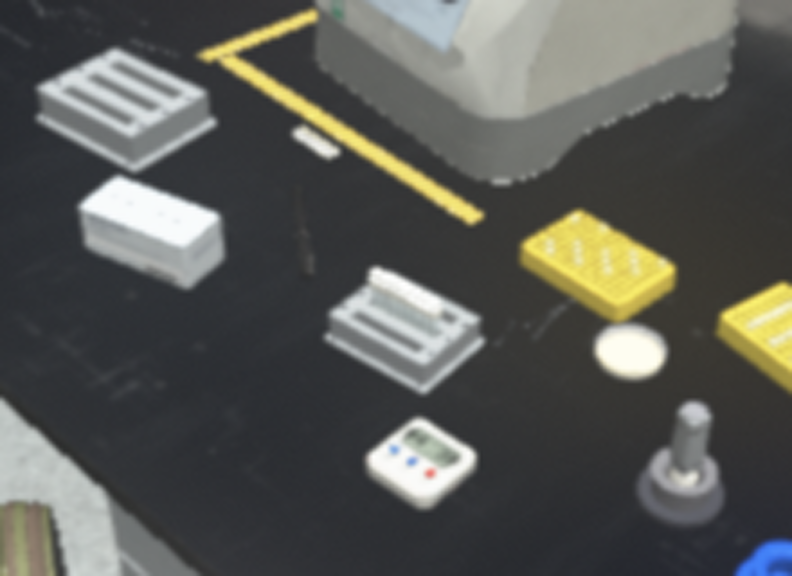

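View pics/si1.png

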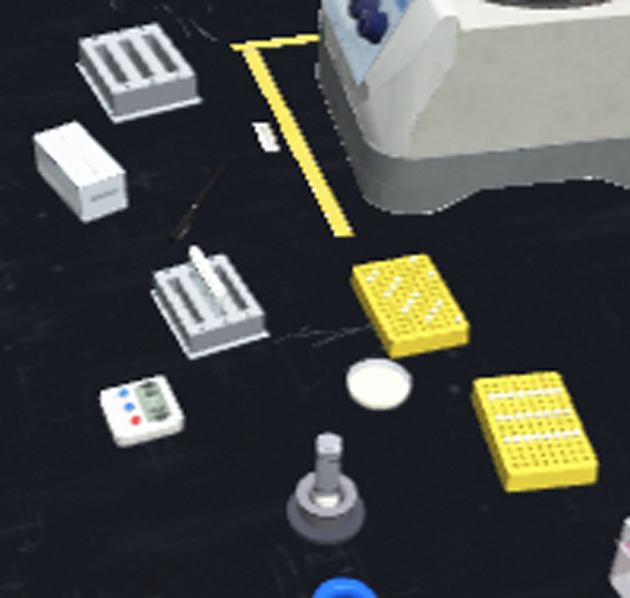

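```bash
python3 - <<'E'
from h import *
import pickle
np.set_printoptions(precision=4,suppress=True)
s=pickle.load(open('scene0.pkl','rb'));d=pickle.load(open('side0.pkl','rb'))
S=lambda u,v:(160+u/3.6,120+v/3.6)
D=lambda u,v:(210+u/3.15,110+v/3.15)
def show(n,a,b,z):
    print(n,onz(s,*S(*a),z),onz(d,*D(*b),z))
show('tooltop',(693,411),(329,441),.093)
show('stand',(681,497),(326,515),.006)
show('capfar',(377,272),(196,251),.063)
show('capnear',(440,308),(220,303),.063)
show('blk front corner',(423,390),(190,356),.0)
show('blk right corner',(484,340),(268,337),.0)
show('blk left corner',(327,340),(153,291),.0)
show('box front right',(190,287),(86,220),0)
show('timer',(420,460),(143,408),.019)
E
```

```text
tooltop [ 0.5443 -0.1503  0.093 ] [ 0.5464 -0.1505  0.093 ]
stand [ 0.5404 -0.1557  0.006 ] [ 0.5447 -0.1558  0.006 ]
capfar [0.5171 0.1613 0.063 ] [0.5182 0.1588 0.063 ]
capnear [0.5212 0.0896 0.063 ] [0.5188 0.0752 0.063 ]
blk front corner [0.488  0.0758 0.    ] [0.4873 0.0777 0.    ]
blk right corner [ 0.5719  0.0831 -0.    ] [0.569  0.0806 0.    ]
blk left corner [0.4733 0.1803 0.    ] [0.4766 0.1845 0.    ]
box front right [0.4335 0.323  0.    ] [0.4351 0.3257 0.    ]
timer [0.4149 0.007  0.019 ] [0.4226 0.004  0.019 ]
```

```bash
python3 - <<'E'
from h import *
import pickle
from scipy.spatial.transform import Rotation as R
np.set_printoptions(precision=4,suppress=True)
w=pickle.load(open('wrist0.pkl','rb'))
st=manip.read_state();Rt=R.from_quat(st['eef_rot']).as_matrix();print(Rt)
Rc=cv2.Rodrigues(w['rvec'])[0];c=-Rc.T@w['tvec'].ravel()
Rtc=Rt.T@Rc.T; tc=Rt.T@(c-st['tool_pos']);print('cam in tool',Rtc,tc)
np.savez('tc.npz',Rtc=Rtc,tc=tc)
print(proj(w,[st['tool_pos']]))
for uv in [(0,0),(559,0),(0,419),(559,419),(280,210),(280,419)]: print(uv,onz(w,*uv,0.05)-[*st['tool_pos'][:2],0])
E
```

```text
[[-0.0008  0.4447  0.8957]
 [-0.0014  0.8957 -0.4447]
 [-1.     -0.0016 -0.0001]]
cam in tool [[-0.     -0.3295  0.9442]
 [ 1.     -0.0002 -0.0001]
 [ 0.0002  0.9442  0.3295]] [-0.1429 -0.0001 -0.0863]
[[280.6102 283.5314]]
(0, 0) [-0.2304 -0.1335  0.05  ]
(559, 0) [-0.0339  0.2618  0.05  ]
(0, 419) [ 0.1144 -0.4308  0.05  ]
(559, 419) [0.4095 0.166  0.05  ]
(280, 210) [ 0.0258 -0.0137  0.05  ]
(280, 419) [ 0.2624 -0.1314  0.05  ]
```

Call:
{"method": "carry_out", "body": {"increments": [[0.275, -0.455, 0.04, -1.01, -1], [0.275, -0.455, 0.04, -1.01, -1], [0.275, -0.455, 0.04, -1.01, -1], [0.275, -0.455, 0.04, -1.01, -1], [0.275, -0.455, 0.04, -1.01, -1], [0.275, -0.455, 0.04, -1.01, -1], [0.275, -0.455, 0.04, -1.01, -1], [0.275, -0.455, 0.04, -1.01, -1], [0.275, -0.455, 0.04, -1.01, -1], [0.275, -0.455, 0.04, -1.01, -1], [0.275, -0.455, 0.04, -1.01, -1], [0.275, -0.455, 0.04, -1.01, -1]]}}

```text
time_s: 1.65
tool_pos: [0.5295, 0.0607, 0.2704]
eef_rot: [0.473, 0.525, -0.474, 0.524]
contact_force: [-0.0, 0.3, -0.0]
opening: 0.0856
```

```bash
python3 - <<'E'
from h import *
import pickle
np.set_printoptions(precision=4,suppress=True)
f=grab('wrist','w1.png');pickle.dump(f,open('w1.pkl','wb'))
st=manip.read_state();print(st)
cv2.imwrite('pics/w1b.png',cv2.resize(cv2.imread('pics/w1.png'),(784,588),interpolation=cv2.INTER_CUBIC))
E
```

```text
{'time_s': 1.7, 'q': array([ 0.0347,  0.2207,  1.5283,  0.0003,  1.3948, -0.0671]), 'qd': array([ 0.0018, -0.0015, -0.0041, -0.002 , -0.0011, -0.0015]), 'joint_torque': array([ -0.2761, -40.7539, -26.053 ,  -0.0156,   0.0092,   0.0031]), 'tool_pos': array([0.5296, 0.0607, 0.2705]), 'eef_rot': array([ 0.4735,  0.5254, -0.4744,  0.5242]), 'contact_force': array([ 0.1549, -0.656 , -0.737 ]), 'wrist_torque': array([-0.0432,  0.0232,  0.0053]), 'opening': 0.08548701562892583}
```

View pics/w1b.png

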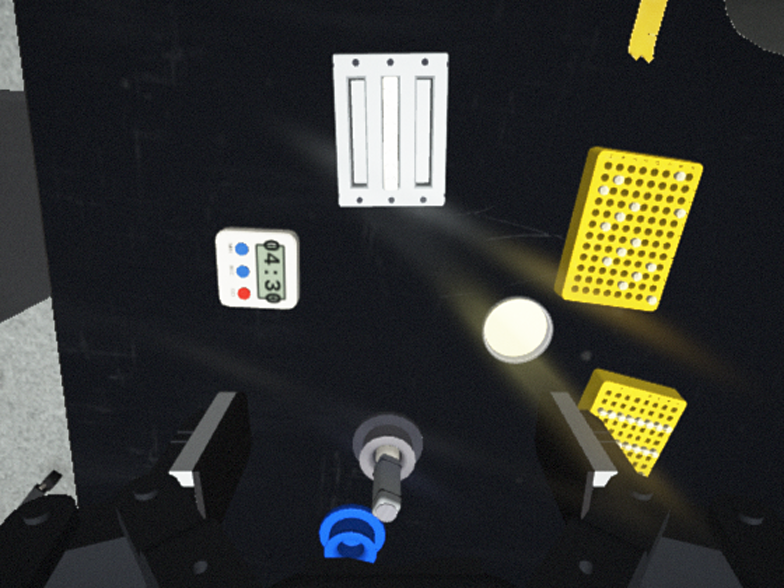

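```bash
python3 - <<'E'
from h import *
import pickle
a=cv2.imread('pics/w1.png')
A=cv2.resize(a[30:155,230:328],None,fx=5.6,fy=5.6,interpolation=cv2.INTER_CUBIC)[:,:548]
B=cv2.resize(a[285:385,245:310],None,fx=6,fy=6,interpolation=cv2.INTER_CUBIC)
cv2.imwrite('pics/A1.png',A[:600]);cv2.imwrite('pics/B1.png',B);print(A.shape,B.shape)
A2=np.clip((A.astype(float)-150)*2.4,0,255).astype('uint8');cv2.imwrite('pics/A2.png',A2[:600])
E
```

```text
(700, 548, 3) (600, 390, 3)
```

View pics/A2.png

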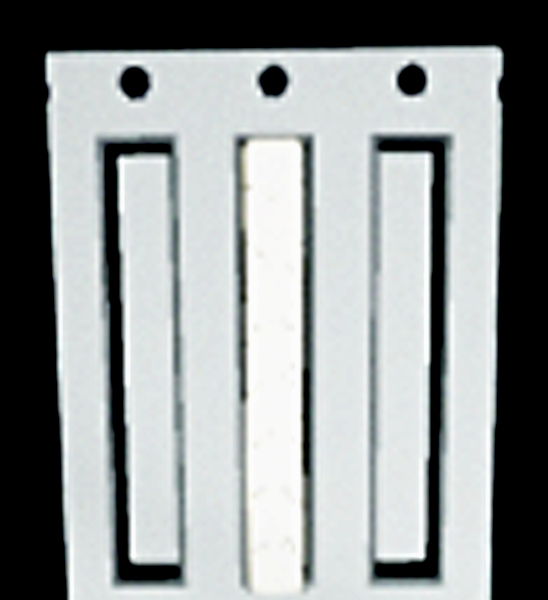

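View pics/B1.png

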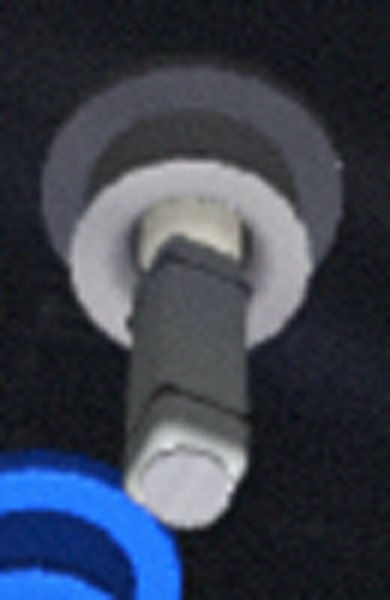

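```bash
python3 - <<'E'
from h import *
import pickle
np.set_printoptions(precision=4,suppress=True)
f=pickle.load(open('w1.pkl','rb'))
A=lambda x,y:(230-.5+(x+.5)/5.6,30-.5+(y+.5)/5.6)
B=lambda x,y:(245-.5+(x+.5)/6,285-.5+(y+.5)/6)
P=[onz(f,*A(*p),.03)[:2] for p in [(98,135),(181,135),(113,586),(185,586),(370,135),(453,135),(370,586),(442,586)]]
P=np.array(P);print(P);print('centre',P.mean(0))
l=(P[[0,1,4,5]].mean(0)-P[[2,3,6,7]].mean(0));print('len',np.linalg.norm(l),'yaw of y',np.degrees(np.arctan2(l[1],l[0]))-90)
l=(P[4:].mean(0)-P[:4].mean(0));print('pitch',np.linalg.norm(l),'yaw',np.degrees(np.arctan2(l[1],l[0])))
for z in(.063,):
  Q=np.array([onz(f,*A(*p),z)[:2] for p in [(244,137),(302,137),(248,592),(303,592)]]);print(Q,Q.mean(0),np.linalg.norm(Q[:2].mean(0)-Q[2:].mean(0)))
for z in(.08,.084):print([onz(f,*B(*p),z)[:2] for p in [(130,418),(165,385),(250,412)]])
for z in(.035,):print([onz(f,*B(*p),z)[:2] for p in [(180,235),(250,287)]])
print('tooltop',onz(f,*B(187,485),.093))
print('stand',onz(f,*B(192,210),.0)) # disc centre rough
print('rim',onz(f,*B(190,257),.030))
E
```

```text
[[0.4842 0.1681]
 [0.4987 0.1696]
 [0.4926 0.0906]
 [0.506  0.092 ]
 [0.5315 0.1729]
 [0.5459 0.1744]
 [0.5405 0.0955]
 [0.5539 0.0968]]
centre [0.5191 0.1325]
len 0.07793643374532966 yaw of y 5.993480811702909
pitch 0.04783330144623303 yaw 5.809162660436262
[[0.5105 0.1682]
 [0.5197 0.1692]
 [0.518  0.0967]
 [0.5274 0.0976]] [0.5189 0.1329] 0.07195218542856854
[array([ 0.533 , -0.1473]), array([ 0.5388, -0.1389]), array([ 0.5554, -0.1435])]
[array([ 0.5328, -0.1437]), array([ 0.5386, -0.1355]), array([ 0.555 , -0.1401])]
[array([ 0.5409, -0.139 ]), array([ 0.5568, -0.1504])]
tooltop [ 0.5443 -0.1499  0.093 ]
stand [ 0.5449 -0.1583  0.    ]
rim [ 0.5438 -0.1481  0.03  ]
```

Call:
{"method": "carry_out", "body": {"increments": [[0.015, -0.26, -0.04, 0, -1], [0.015, -0.26, -0.04, 0, -1], [0.015, -0.26, -0.04, 0, -1], [0.015, -0.26, -0.04, 0, -1], [0.015, -0.26, -0.04, 0, -1], [0.015, -0.26, -0.04, 0, -1], [0.015, -0.26, -0.04, 0, -1]]}}

```text
time_s: 2.58
tool_pos: [0.5446, -0.1973, 0.2308]
eef_rot: [0.473, 0.526, -0.474, 0.524]
contact_force: [0.3, -0.0, -0.0]
opening: 0.0856
```

```bash
python3 - <<'E'
from h import *
import pickle
np.set_printoptions(precision=4,suppress=True)
f=grab('wrist','w2.png');pickle.dump(f,open('w2.pkl','wb'))
p=proj(f,[[.5445,-.150,.093]])[0];print(p)
u,v=map(int,p);print(u,v)
a=cv2.imread('pics/w2.png')[v-50:v+50,u-60:u+60]
cv2.imwrite('pics/w2b.png',cv2.resize(a,None,fx=6,fy=6,interpolation=cv2.INTER_CUBIC))
E
```

```text
[288.315  134.8308]
288 134
```

View pics/w2b.png

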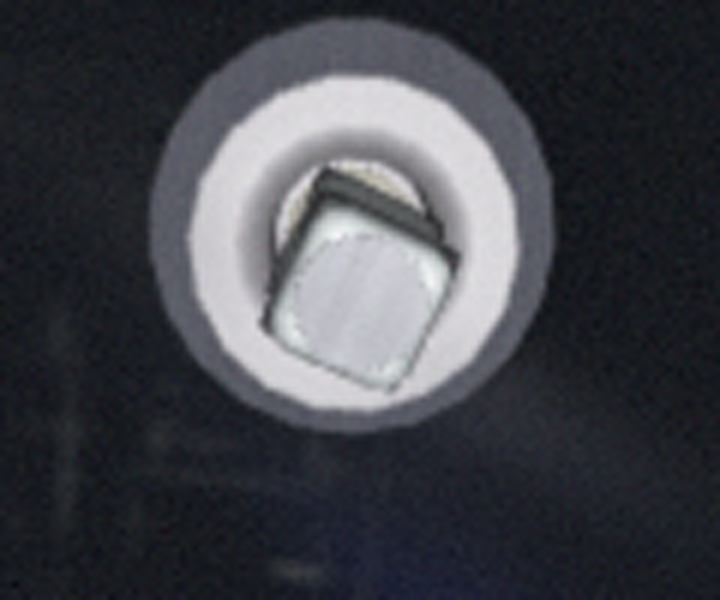

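```bash
python3 - <<'E'
from h import *
import pickle
from scipy.spatial.transform import Rotation as R
np.set_printoptions(precision=4,suppress=True)
f=pickle.load(open('w2.pkl','rb'))
B=lambda x,y:(288-60-.5+(x+.5)/6,134-50-.5+(y+.5)/6)
Q=[onz(f,*B(*p),.088)[:2] for p in [(322,197),(460,258),(392,390),(265,322)]]
Q=np.array(Q);print(Q,Q.mean(0))
ang=lambda d:np.degrees(np.arctan2(d[1],d[0]))
for i in range(4): d=Q[(i+1)%4]-Q[i];print(np.linalg.norm(d),ang(d))
print('rim',onz(f,*B(353,242),.030),'disc',onz(f,*B(352,225),.004),'toptop',onz(f,*B(362,295),.093))
st=manip.read_state();M=R.from_quat(st['eef_rot']).as_matrix();print(st['tool_pos'],'jaw ang',ang(M[:2,1]))
f=pickle.load(open('w1.pkl','rb'))
B=lambda x,y:(245-.5+(x+.5)/6,285-.5+(y+.5)/6)
E
```

```text
[[ 0.5377 -0.1373]
 [ 0.5563 -0.1431]
 [ 0.5495 -0.161 ]
 [ 0.532  -0.1539]] [ 0.5439 -0.1488]
0.01945346175042588 -17.348917179539487
0.019167038819560223 -110.76879954443787
0.018925460321793975 157.86274334828155
0.017561695451688918 70.8586326859633
rim [ 0.5438 -0.1486  0.03  ] disc [ 0.544  -0.1486  0.004 ] toptop [ 0.544  -0.1485  0.093 ]
[ 0.5446 -0.1973  0.2309] jaw ang 5.955841544933506
```

Call:
{"method": "carry_out", "body": {"increments": [[-0.0006, 0.0486, -0.06, -0.45, -1], [-0.0006, 0.0486, -0.06, -0.45, -1], [-0.0006, 0.0486, -0.08, -0.45, -1], [-0.0006, 0.0486, -0.13, -0.45, -1], [-0.0006, 0.0486, -0.17, -0.45, -1], [-0.0006, 0.0486, -0.185, -0.45, -1], [-0.0006, 0.0486, -0.185, -0.45, -1], [-0.0006, 0.0486, -0.185, -0.45, -1]]}}

```text
time_s: 3.62
tool_pos: [0.5456, -0.1487, 0.0475]
eef_rot: [0.579, 0.406, -0.578, 0.407]
contact_force: [-0.2, 0.4, -0.1]
opening: 0.0849
```

```bash
python3 - <<'E'
from h import *
f=grab('wrist','w3.png');grab('side','s3.png')
a=cv2.imread('pics/s3.png')[180:320,230:420]
cv2.imwrite('pics/s3b.png',cv2.resize(a,None,fx=4,fy=4,interpolation=cv2.INTER_CUBIC))
E
```

```text
(no output)
```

View pics/w3.png

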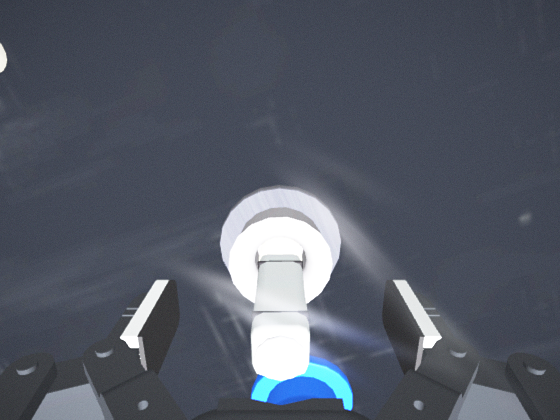

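View pics/s3b.png

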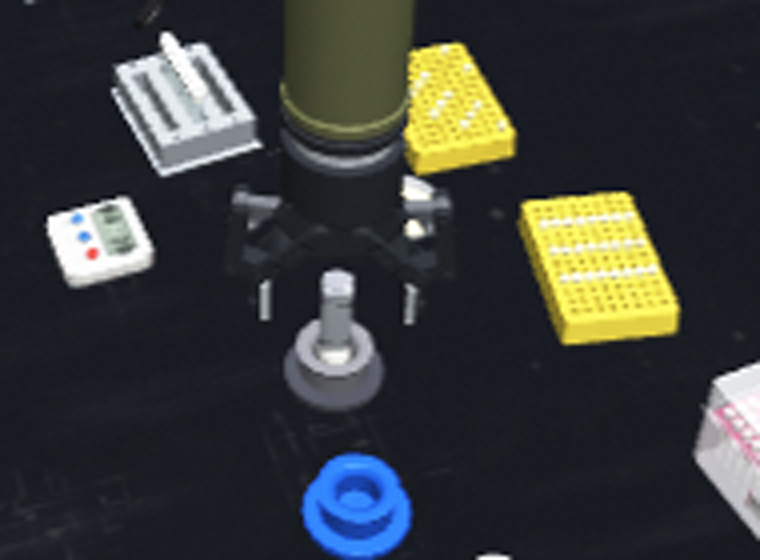

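Call:
{"method": "carry_out", "body": {"increments": [[-0.0012, 0, -0.0015, 0, -1], [-0.0012, 0, -0.0015, 0, 1], [-0.0012, 0, -0.0015, 0, 1], [-0.0012, 0, -0.0015, 0, 1], [-0.0012, 0, -0.0015, 0, 1], [-0.0012, 0, -0.0015, 0, 1], [-0.0012, 0, -0.0015, 0, 1], [-0.0012, 0, -0.0015, 0, 1], [-0.0012, 0, -0.0015, 0, 1], [-0.0012, 0, -0.0015, 0, 1]], "newtons": 60}}

```text
time_s: 4.97
tool_pos: [0.5443, -0.149, 0.0461]
eef_rot: [0.579, 0.406, -0.578, 0.407]
contact_force: [-0.2, 0.1, 1.4]
opening: 0.019
```

```bash
python3 - <<'E'
from h import *
f=grab('wrist','w4.png');s=manip.read_state();print({k:np.round(v,4) for k,v in s.items()})
E
```

```text
{'time_s': np.float64(5.025), 'q': array([-3.4280e-01,  4.9050e-01,  1.7538e+00,  1.2000e-03,  8.9570e-01,
        2.3000e-03]), 'qd': array([-0.0008, -0.0011,  0.0011, -0.0002,  0.0013,  0.0006]), 'joint_torque': array([ 1.44500e-01, -4.88158e+01, -1.71215e+01,  8.95000e-02,
       -7.04000e-02,  1.00000e-04]), 'tool_pos': array([ 0.5443, -0.149 ,  0.0461]), 'eef_rot': array([ 0.5792,  0.4062, -0.578 ,  0.4068]), 'contact_force': array([-0.0321, -0.436 , -0.5092]), 'wrist_torque': array([-0.0222,  0.0565, -0.0175]), 'opening': np.float64(0.0196)}
```

View pics/w4.png

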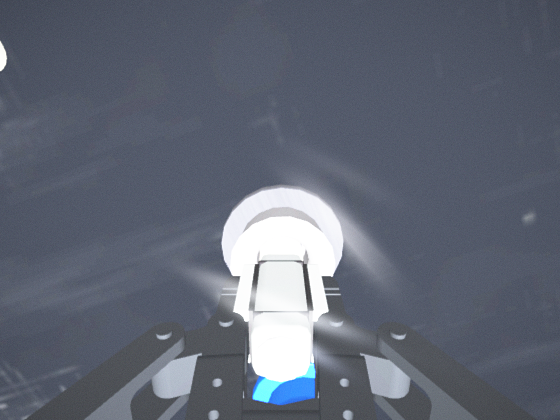

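Call:
{"method": "carry_out", "body": {"increments": [[0, 0, 0.03, 0, 1], [0, 0, 0.06, 0, 1], [0, 0, 0.09, 0, 1], [-0.005, 0.05, 0.09, 0, 1], [-0.01, 0.1, 0.09, 0, 1], [-0.015, 0.15, 0.09, 0, 1], [-0.02, 0.2, 0.09, 0, 1], [-0.0221, 0.24, 0.08, 0, 1], [-0.0221, 0.2505, 0.072, 0, 1], [-0.0221, 0.2505, 0.068, 0, 1], [-0.0221, 0.2505, 0.068, 0, 1]]}}

```text
time_s: 6.4
tool_pos: [0.522, 0.1004, 0.1136]
eef_rot: [0.579, 0.406, -0.579, 0.407]
contact_force: [-0.5, -0.5, -0.6]
opening: 0.0193
```

```bash
python3 - <<'E'
from h import *
import pickle
f=grab('wrist','w5.png');g=grab('side','s5.png');h=grab('scene','c5.png');pickle.dump((f,g,h),open('f5.pkl','wb'))
s=manip.read_state();print({k:np.round(v,4) for k,v in s.items()})
a=cv2.imread('pics/s5.png')[150:240,240:330];b=cv2.imread('pics/c5.png')[165:255,235:325]
cv2.imwrite('pics/s5b.png',cv2.resize(np.hstack([a,b]),None,fx=4.4,fy=4.4,interpolation=cv2.INTER_CUBIC))
E
```

```text
{'time_s': np.float64(6.55), 'q': array([ 1.1040e-01,  3.6560e-01,  1.7540e+00, -2.0000e-04,  1.0197e+00,
        4.5800e-01]), 'qd': array([ 0.0011, -0.0029, -0.0025,  0.0017,  0.0001, -0.0001]), 'joint_torque': array([ 1.70800e-01, -4.44530e+01, -2.00549e+01,  7.60000e-03,
       -9.00000e-04, -3.30000e-03]), 'tool_pos': array([0.5226, 0.1003, 0.1143]), 'eef_rot': array([ 0.5796,  0.4056, -0.5782,  0.4065]), 'contact_force': array([-0.5569,  0.3499, -0.6254]), 'wrist_torque': array([ 0.007 ,  0.0039, -0.1196]), 'opening': np.float64(0.0194)}
```

View pics/w5.png

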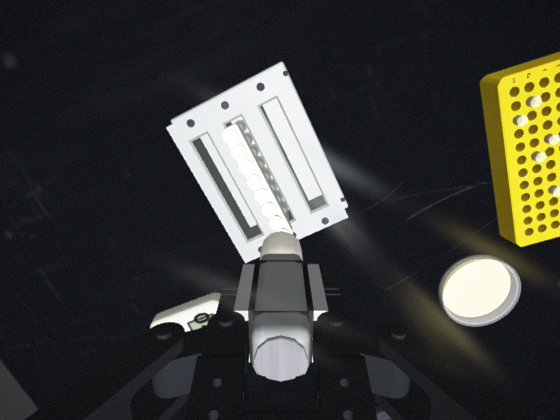

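View pics/s5b.png

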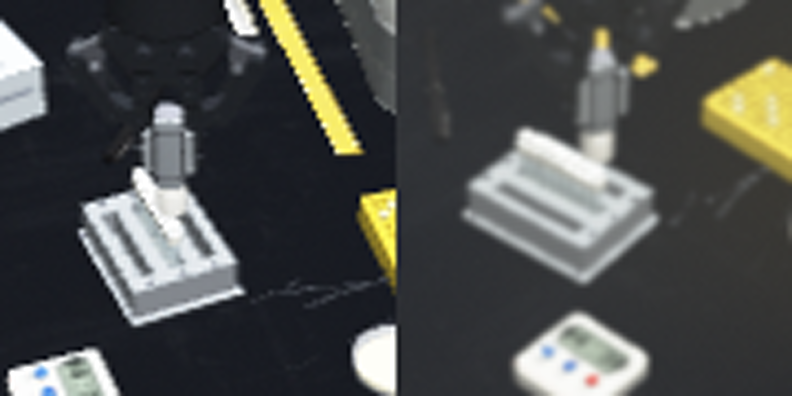

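```bash
python3 - <<'E'
from h import *
import pickle
np.set_printoptions(precision=4,suppress=True)
w,g,h=pickle.load(open('f5.pkl','rb'))
P=[[.5225,.1003,.0765],[.5222,.1015,.063],[.5158,.1641,.063]]
print('side',proj(g,P));print('scene',proj(h,P));print('wrist',proj(w,P))
print('side foot',onz(g,240+172/4.4,150+212/4.4,.078),'scene foot',onz(h,235+201/4.4,165+160/4.4,.078))
for n,im,f in(('w5',w['color'],w),):
  a=cv2.cvtColor(im,cv2.COLOR_RGB2BGR)[110:270,200:330]
  cv2.imwrite('pics/w5b.png',cv2.resize(a,None,fx=3.75,fy=3.75,interpolation=cv2.INTER_CUBIC))
E
```

```text
side [[278.5822 197.4398]
 [278.483  200.5981]
 [271.0277 188.827 ]]
scene [[280.0383 200.2972]
 [279.6239 203.6064]
 [263.8056 195.3323]]
wrist [[283.563  245.7952]
 [282.1609 234.2402]
 [230.8844 135.9769]]
side foot [0.5225 0.0947 0.078 ] scene foot [0.519  0.0942 0.078 ]
```

View pics/w5b.png

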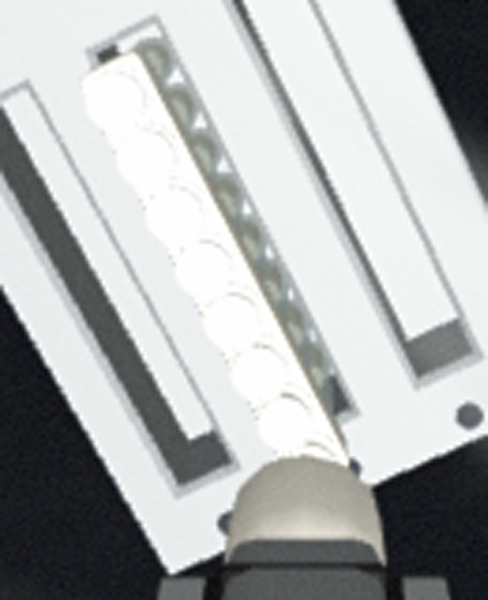

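Call:
{"method": "carry_out", "body": {"increments": [[-0.0004, 0.0014, -0.005, 0, 1], [-0.0004, 0.0014, -0.009, 0, 1], [-0.0004, 0.0014, -0.012, 0, 1], [-0.0004, 0.0014, -0.0145, 0, 1], [-0.0004, 0.0014, -0.016, 0, 1], [-0.0004, 0.0014, -0.016, 0, 1]]}}

```text
time_s: 7.3
tool_pos: [0.523, 0.1016, 0.099]
eef_rot: [0.58, 0.405, -0.578, 0.407]
contact_force: [-0.1, -0.0, 4.7]
opening: 0.0196
```

Call:
{"method": "carry_out", "body": {"increments": [[-0.0005, 0, -0.001, 0, 1], [-0.0005, 0, -0.002, 0, 1], [-0.0005, 0, -0.002, 0, 1]]}}

```text
time_s: 7.68
tool_pos: [0.5246, 0.1017, 0.0988]
eef_rot: [0.581, 0.404, -0.576, 0.408]
contact_force: [-0.5, -0.6, 11.1]
opening: 0.019
```

Call:
{"method": "carry_out", "body": {"increments": [[-0.002, 0.001, 0.008, 0, 1], [-0.0033, 0.0087, 0.009, 0, 1], [-0.0033, 0.0087, 0.007, 0, 1], [-0.0033, 0.0087, 0.003, 0, 1], [-0.0033, 0.0087, 0.001, 0, 1], [-0.0033, 0.0087, -0.001, 0, 1], [-0.0033, 0.0087, -0.0022, 0, 1], [-0.0033, 0.0087, -0.0022, 0, 1]]}}

```text
time_s: 8.68
tool_pos: [0.524, 0.1108, 0.0988]
eef_rot: [0.583, 0.403, -0.574, 0.409]
contact_force: [-0.6, 0.6, 13.7]
opening: 0.0192
```

```bash
python3 - <<'E'
from h import *
from scipy.spatial.transform import Rotation as R
np.set_printoptions(precision=4,suppress=True)
s=manip.read_state();print(s['tool_pos'],s['contact_force'],s['wrist_torque'],s['q'])
M=R.from_quat(s['eef_rot']).as_matrix();print(M, np.degrees(np.arccos(-M[2,0])))
f=grab('wrist','w6.png')
cv2.imwrite('pics/w6b.png',cv2.resize(cv2.imread('pics/w6.png')[100:300,180:380],None,fx=3,fy=3,interpolation=cv2.INTER_CUBIC))
E
```

```text
[0.524  0.1108 0.0988] [-0.5803  0.6383 13.7121] [ 0.2211  0.075  -0.0059] [ 0.1301  0.3839  1.7739 -0.0011  0.9691  0.478 ]
[[ 0.0147  0.9402 -0.3402]
 [ 0.001  -0.3403 -0.9403]
 [-0.9999  0.0134 -0.0059]] 0.84181284379726
```

View pics/w6b.png

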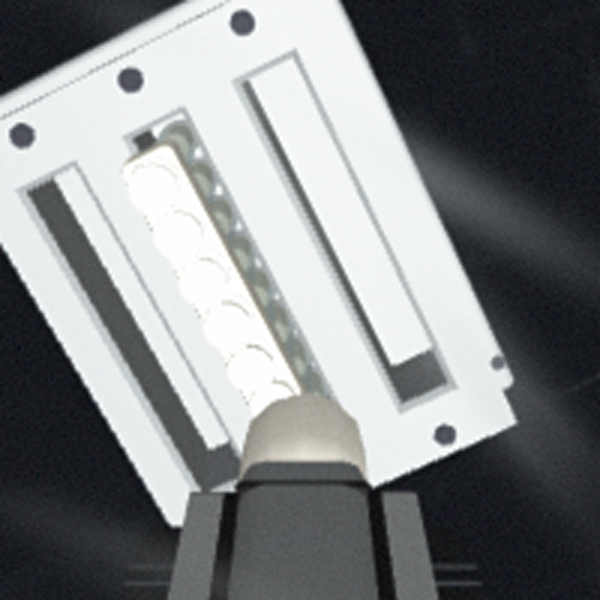

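Call:
{"method": "carry_out", "body": {"increments": [[-0.003, 0.001, 0.008, 0, 1], [-0.005, 0.0088, 0.009, 0, 1], [-0.005, 0.0088, 0.006, 0, 1], [-0.005, 0.0088, 0.002, 0, 1], [-0.005, 0.0088, 0.0, 0, 1], [-0.005, 0.0088, -0.0018, 0, 1], [-0.005, 0.0088, -0.0018, 0, 1], [-0.005, 0.01, 0.008, 0, 1], [-0.006, 0.0177, 0.009, 0, 1], [-0.006, 0.0177, 0.006, 0, 1], [-0.006, 0.0177, 0.002, 0, 1], [-0.006, 0.0177, 0.0, 0, 1], [-0.006, 0.0177, -0.0018, 0, 1], [-0.006, 0.0177, -0.0018, 0, 1]]}}

```text
time_s: 10.48
tool_pos: [0.5204, 0.129, 0.0989]
eef_rot: [0.585, 0.403, -0.573, 0.409]
contact_force: [0.3, 0.9, 12.0]
opening: 0.0195
```

Call:
{"method": "carry_out", "body": {"increments": [[-0.003, 0.001, 0.008, 0, 1], [-0.0032, 0.0085, 0.009, 0, 1], [-0.0032, 0.0085, 0.006, 0, 1], [-0.0032, 0.0085, 0.002, 0, 1], [-0.0032, 0.0085, 0.0, 0, 1], [-0.0032, 0.0085, -0.0018, 0, 1], [-0.0032, 0.0085, -0.0018, 0, 1], [-0.0032, 0.01, 0.008, 0, 1], [-0.0042, 0.0174, 0.009, 0, 1], [-0.0042, 0.0174, 0.006, 0, 1], [-0.0042, 0.0174, 0.002, 0, 1], [-0.0042, 0.0174, 0.0, 0, 1], [-0.0042, 0.0174, -0.0018, 0, 1], [-0.0042, 0.0174, -0.0018, 0, 1]]}}

```text
time_s: 12.22
tool_pos: [0.5186, 0.1468, 0.0989]
eef_rot: [0.587, 0.402, -0.571, 0.41]
contact_force: [-0.2, -1.0, 10.7]
opening: 0.0193
```

Call:
{"method": "carry_out", "body": {"increments": [[-0.002, 0.001, 0.008, 0, 1], [-0.0029, 0.0088, 0.009, 0, 1], [-0.0029, 0.0088, 0.006, 0, 1], [-0.0029, 0.0088, 0.002, 0, 1], [-0.0029, 0.0088, 0.0, 0, 1], [-0.0029, 0.0088, -0.0018, 0, 1], [-0.0029, 0.0088, -0.0018, 0, 1], [-0.0029, 0.01, 0.008, 0, 1], [-0.0039, 0.0178, 0.009, 0, 1], [-0.0039, 0.0178, 0.006, 0, 1], [-0.0039, 0.0178, 0.002, 0, 1], [-0.0039, 0.0178, 0.0, 0, 1], [-0.0039, 0.0178, -0.0018, 0, 1], [-0.0039, 0.0178, -0.0018, 0, 1]]}}

```text
time_s: 13.98
tool_pos: [0.515, 0.1649, 0.0986]
eef_rot: [0.587, 0.402, -0.571, 0.41]
contact_force: [-2.0, 1.4, 13.5]
opening: 0.0197
```

Call:
{"method": "carry_out", "body": {"increments": [[0, 0, 0.02, 0, 1], [0, 0, 0.04, 0, 1], [0.004, -0.04, 0.05, 0, 1], [0.01, -0.09, 0.05, 0, 1], [0.014, -0.14, 0.05, 0, 1], [0.014, -0.16, 0.05, 0, 1], [0.014, -0.16, 0.05, 0, 1]]}}

```text
time_s: 14.85
tool_pos: [0.5288, 0.0033, 0.1481]
eef_rot: [0.588, 0.401, -0.572, 0.409]
contact_force: [-1.7, 1.1, -1.3]
opening: 0.0193
```

```bash
python3 - <<'E'
from h import *
import pickle
from scipy.spatial.transform import Rotation as R
np.set_printoptions(precision=4,suppress=True)
f=grab('wrist','w7.png');g=grab('side','s7.png');h=grab('scene','c7.png');pickle.dump((f,g,h),open('f7.pkl','wb'))
s=manip.read_state();print(s['tool_pos'],s['contact_force'],s['q'])
M=R.from_quat(s['eef_rot']).as_matrix();print(M, np.degrees(np.arccos(-M[2,0])))
a=cv2.imread('pics/s7.png')[150:240,240:330];b=cv2.imread('pics/c7.png')[165:255,235:325]
cv2.imwrite('pics/s7b.png',cv2.resize(np.hstack([a,b]),None,fx=4.4,fy=4.4,interpolation=cv2.INTER_CUBIC))
E
```

```text
[0.5288 0.0055 0.1483] [ 0.7786  0.067  -0.5281] [-0.0739  0.3109  1.7371  0.0072  1.0687  0.2705]
[[ 0.0253  0.9399 -0.3406]
 [ 0.0044 -0.3408 -0.9401]
 [-0.9997  0.0222 -0.0128]] 1.4694417585524242
```

View pics/w7.png

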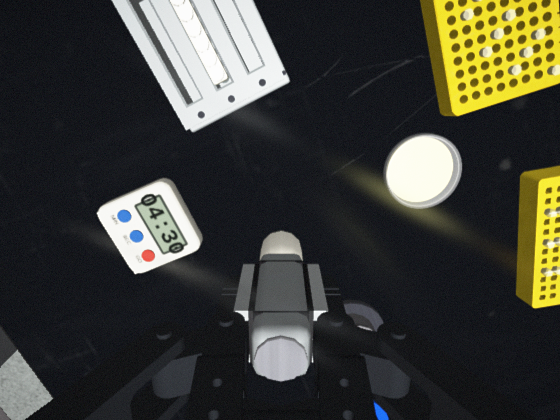

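View pics/s7b.png

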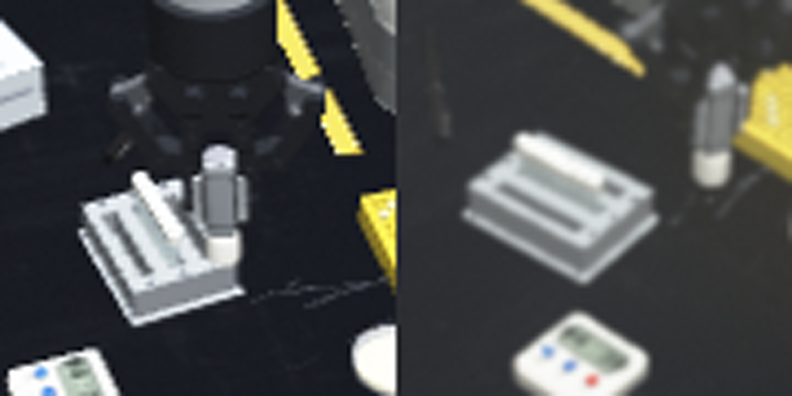

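Call:
{"method": "carry_out", "body": {"increments": [[0.005, -0.055, 0, 0, 1], [0.01, -0.11, 0, 0, 1], [0.0147, -0.1545, -0.02, 0, 1], [0.0147, -0.1548, -0.05, 0, 1], [0.0147, -0.1548, -0.06, 0, 1], [0.0147, -0.1548, -0.06, 0, 1]]}}

```text
time_s: 15.75
tool_pos: [0.5429, -0.1479, 0.0876]
eef_rot: [0.586, 0.403, -0.571, 0.41]
contact_force: [0.1, -0.5, -0.6]
opening: 0.0192
```

```bash
python3 - <<'E'
from h import *
f=grab('wrist','w8.png')
s=manip.read_state();print(s['tool_pos'],s['contact_force'])
E
```

```text
[ 0.54370641 -0.14815164  0.08846801] [ 0.65752093  0.45613704 -0.70039249]
```

View pics/w8.png

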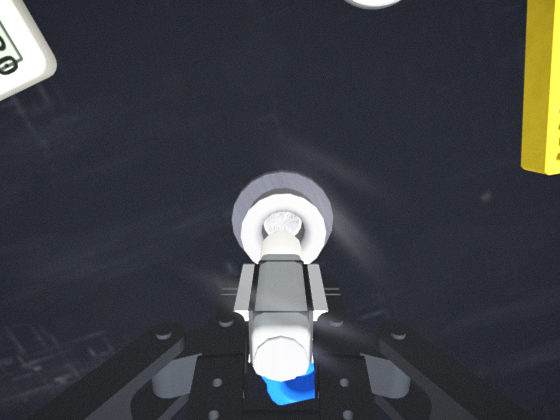

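Call:
{"method": "carry_out", "body": {"increments": [[0, -0.0008, -0.012, 0, 1], [0, -0.0008, -0.024, 0, 1], [0, -0.0008, -0.034, 0, 1], [0, -0.0008, -0.039, 0, 1], [0, -0.0008, -0.0418, 0, 1], [0, -0.0008, -0.0418, 0, 1]]}}

```text
time_s: 16.55
tool_pos: [0.5437, -0.149, 0.0466]
eef_rot: [0.587, 0.403, -0.57, 0.41]
contact_force: [-0.7, 0.2, -1.5]
opening: 0.0193
```

Call:
{"method": "carry_out", "body": {"increments": [[0, 0, -0.0008, 0, 1], [0, 0, -0.0008, 0, -1], [0, 0, -0.0008, 0, -1], [0, 0, -0.0008, 0, -1], [0, 0, -0.0008, 0, -1], [0, 0, -0.0008, 0, -1], [0, 0, -0.0008, 0, -1], [0, 0, 0.03, 0, -1], [0, 0, 0.09, 0, -1], [0, 0, 0.14, 0, -1], [0, 0.05, 0.15, 0.25, -1], [0, 0.1, 0.15, 0.45, -1], [-0.01, 0.16, 0.15, 0.45, -1], [-0.02, 0.2, 0.15, 0.45, -1], [-0.02, 0.2, 0.15, 0.45, -1]]}}

```text
time_s: 18.42
tool_pos: [0.5224, 0.0536, 0.1966]
eef_rot: [0.481, 0.525, -0.463, 0.528]
contact_force: [0.3, -0.4, 0.5]
opening: 0.0854
```

```bash
python3 - <<'E'
from h import *
import pickle
from scipy.spatial.transform import Rotation as R
np.set_printoptions(precision=4,suppress=True)
f=grab('wrist','w9.png');g=grab('side','s9.png');pickle.dump((f,g),open('f9.pkl','wb'))
s=manip.read_state();print(s['tool_pos'],s['contact_force'],s['q'])
M=R.from_quat(s['eef_rot']).as_matrix();print(M, np.degrees(np.arccos(-M[2,0])))
a=cv2.imread('pics/s9.png')[150:300,220:370]
cv2.imwrite('pics/s9b.png',cv2.resize(a,None,fx=4,fy=4,interpolation=cv2.INTER_CUBIC))
E
```

```text
[0.5237 0.0511 0.1967] [-0.3443  1.3947 -0.341 ] [ 0.0068  0.2584  1.6738  0.0155  1.1885 -0.1042]
[[ 0.0208  0.9942  0.1053]
 [ 0.0146  0.105  -0.9944]
 [-0.9997  0.0222 -0.0123]] 1.4543798914595731
```

View pics/w9.png

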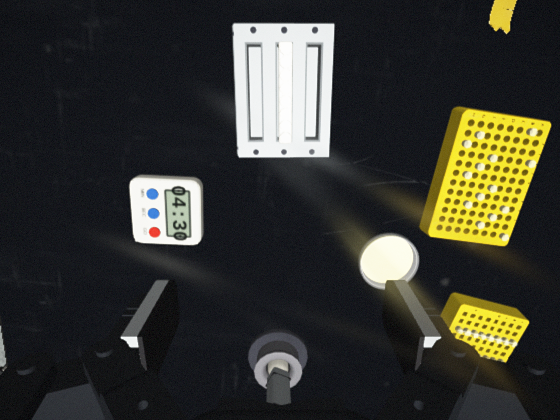

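View pics/s9b.png

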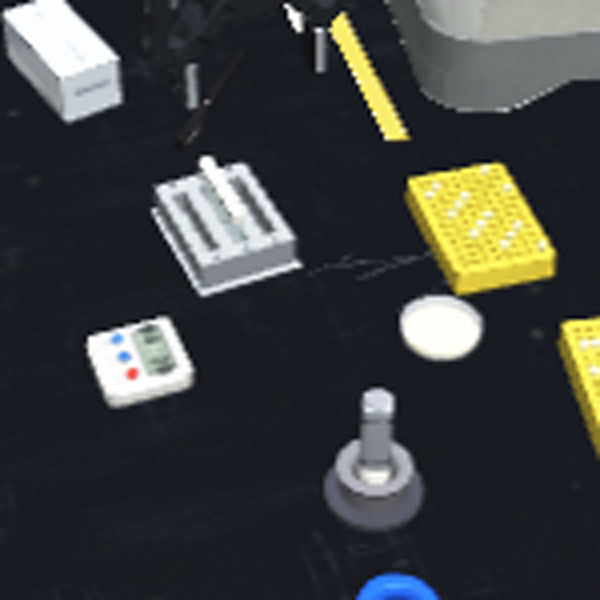

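Call:
{"method": "carry_out", "body": {"increments": [[-0.002, 0.05, -0.05, 0, -1], [-0.0047, 0.0817, -0.09, 0, -1], [-0.0047, 0.0817, -0.11, 0, -1], [-0.0047, 0.0817, -0.11, 0, -1], [-0.0047, 0.0817, -0.11, 0, -1]]}}

```text
time_s: 19.15
tool_pos: [0.5203, 0.1318, 0.0874]
eef_rot: [0.482, 0.523, -0.464, 0.528]
contact_force: [-0.7, -0.5, 0.5]
opening: 0.0855
```

```bash
python3 - <<'E'
from h import *
import pickle
from scipy.spatial.transform import Rotation as R
np.set_printoptions(precision=4,suppress=True)
f=grab('wrist','w10.png')
s=manip.read_state();print(s['tool_pos'],s['contact_force'])
M=R.from_quat(s['eef_rot']).as_matrix();print(M)
g=pickle.load(open('f9.pkl','rb'))[0]
# caps in w9
a=cv2.cvtColor(g['color'],cv2.COLOR_RGB2BGR)[15:165,225:340]
a=np.clip((a.astype(float)-120)*1.9,0,255).astype('uint8')
cv2.imwrite('pics/w9b.png',cv2.resize(a,None,fx=4,fy=4,interpolation=cv2.INTER_CUBIC))
E
```

```text
[0.5206 0.1319 0.0878] [0.4174 0.0852 0.922 ]
[[ 0.0233  0.9943  0.1037]
 [ 0.0148  0.1033 -0.9945]
 [-0.9996  0.0247 -0.0123]]
```

View pics/w10.png

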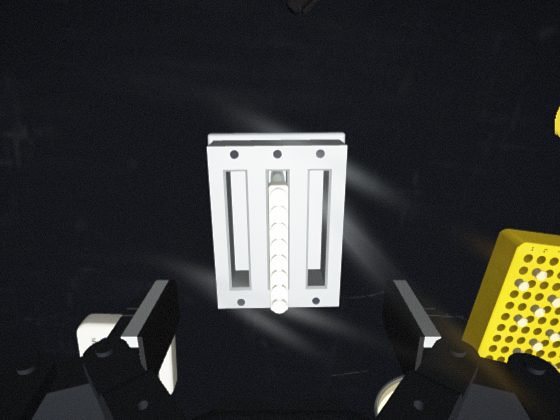

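View pics/w9b.png

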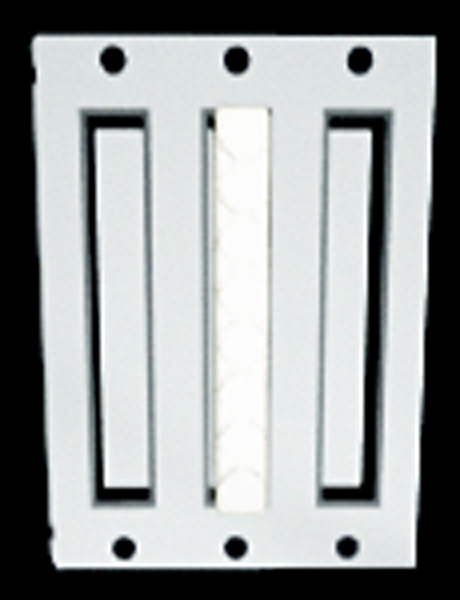

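Call:
{"method": "carry_out", "body": {"increments": [[-0.0014, 0.0012, -0.02, 0, -1], [-0.0014, 0.0012, -0.04, 0, -1], [-0.0014, 0.0012, -0.05, 0, -1], [-0.0014, 0.0012, -0.053, 0, -1], [-0.0014, 0.0012, -0.053, 0, -1]]}}

```text
time_s: 19.82
tool_pos: [0.5197, 0.1331, 0.0353]
eef_rot: [0.483, 0.522, -0.464, 0.528]
contact_force: [-0.5, 0.4, -1.3]
opening: 0.0856
```

Call:
{"method": "carry_out", "body": {"increments": [[-0.0006, 0, 0, 0, 1], [-0.0006, 0, 0, 0, 1], [-0.0006, 0, 0, 0, 1], [-0.0006, 0, 0, 0, 1], [-0.0006, 0, 0, 0, 1], [-0.0006, 0, 0, 0, 1], [-0.0006, 0, 0, 0, 1], [-0.0006, 0, 0, 0, 1], [-0.0006, 0, 0, 0, 1], [-0.0006, 0, 0, 0, 1]], "newtons": 30}}

```text
time_s: 21.08
tool_pos: [0.5192, 0.1331, 0.0355]
eef_rot: [0.483, 0.522, -0.464, 0.528]
contact_force: [-0.4, 0.6, 4.2]
opening: 0.0094
```

Call:
{"method": "carry_out", "body": {"increments": [[0, 0, 0.005, 0, 1], [0, 0, 0.012, 0, 1], [0, 0, 0.02, 0, 1], [0, 0, 0.03, 0, 1], [0, 0, 0.04, 0, 1], [0, 0, 0.05, 0, 1], [0, 0, 0.055, 0, 1], [0, 0, 0.055, 0, 1]]}}

```text
time_s: 22.08
tool_pos: [0.5195, 0.1332, 0.091]
eef_rot: [0.483, 0.522, -0.463, 0.528]
contact_force: [-0.2, 0.3, -1.0]
opening: 0.0094
```

```bash
python3 - <<'E'
from h import *
import pickle
from scipy.spatial.transform import Rotation as R
np.set_printoptions(precision=4,suppress=True)
f=grab('wrist','w11.png');g=grab('side','s11.png');h=grab('scene','c11.png')
s=manip.read_state();print(s['tool_pos'],s['contact_force'])
M=R.from_quat(s['eef_rot']).as_matrix();print(M)
a=cv2.imread('pics/s11.png')[140:240,230:330];b=cv2.imread('pics/c11.png')[155:255,225:325]
cv2.imwrite('pics/s11b.png',cv2.resize(np.hstack([a,b]),None,fx=4,fy=4,interpolation=cv2.INTER_CUBIC))
E
```

```text
[0.5189 0.1331 0.0902] [ 0.4009 -0.8337 -0.8697]
[[ 0.0239  0.9944  0.1034]
 [ 0.0149  0.1031 -0.9946]
 [-0.9996  0.0253 -0.0124]]
```

View pics/w11.png

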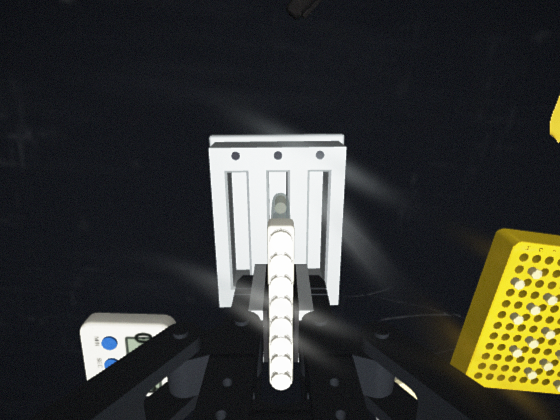

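View pics/s11b.png

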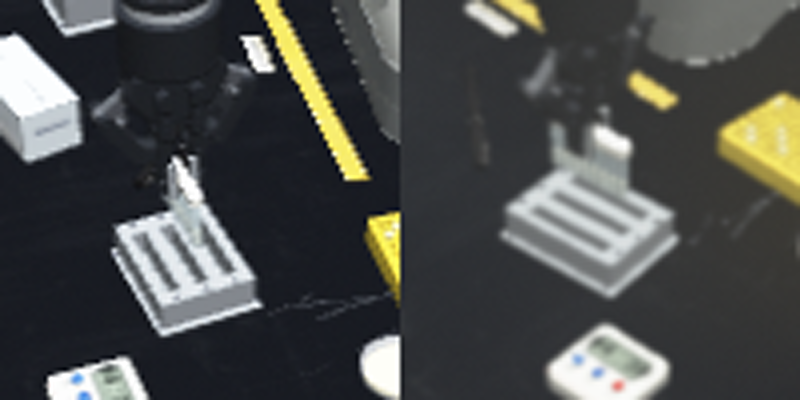

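Call:
{"method": "carry_out", "body": {"increments": [[0.004, -0.04, 0, 0, 1], [0.0097, -0.0935, 0, 0, 1], [0.0097, -0.0935, 0, 0, 1], [0.0097, -0.0935, -0.015, 0, 1], [0.0097, -0.0935, -0.03, 0, 1], [0.0097, -0.0935, -0.0387, 0, 1], [0.0097, -0.0935, -0.0387, 0, 1]]}}

```text
time_s: 23.1
tool_pos: [0.5275, 0.0404, 0.0501]
eef_rot: [0.482, 0.524, -0.464, 0.527]
contact_force: [-0.3, -0.1, -2.0]
opening: 0.0092
```

```bash
python3 - <<'E'
from h import *
f=grab('wrist','w12.png');g=grab('side','s12.png');h=grab('scene','c12.png')
s=manip.read_state();print(s['tool_pos'],s['contact_force'])
a=cv2.imread('pics/s12.png')[150:250,230:330];b=cv2.imread('pics/c12.png')[165:265,225:325]
cv2.imwrite('pics/s12b.png',cv2.resize(np.hstack([a,b]),None,fx=4,fy=4,interpolation=cv2.INTER_CUBIC))
E
```

```text
[0.52889753 0.0399317  0.0516152 ] [ 0.31991121  0.0092487  -1.0559359 ]
```

View pics/w12.png

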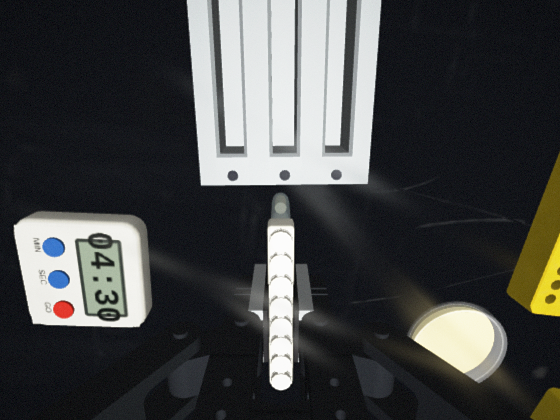

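View pics/s12b.png

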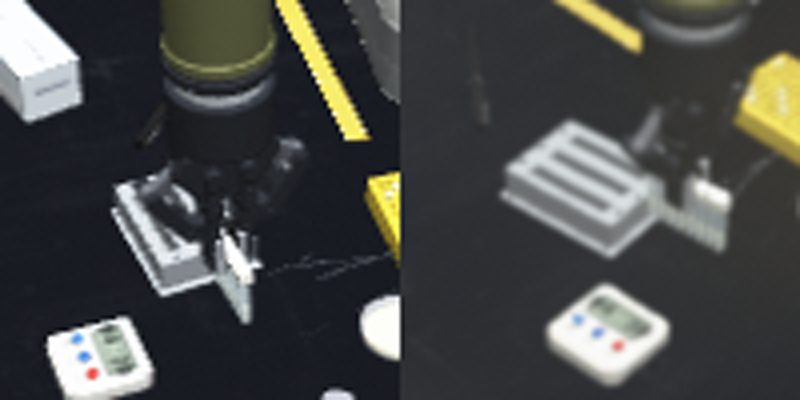

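Call:
{"method": "carry_out", "body": {"increments": [[-0.0005, 0.005, 0, 0, 1], [-0.001, 0.01, 0.003, 0, 1], [-0.0016, 0.0155, 0.006, 0, 1], [-0.0022, 0.021, 0.008, 0, 1], [-0.0026, 0.025, 0.009, 0, 1], [-0.003, 0.029, 0.01, 0, 1], [-0.003, 0.029, 0.01, 0, 1]]}}

```text
time_s: 24.12
tool_pos: [0.5263, 0.068, 0.0625]
eef_rot: [0.482, 0.522, -0.464, 0.529]
contact_force: [-0.0, -5.8, 0.8]
opening: 0.0093
```

```bash
python3 - <<'E'
from h import *
from scipy.spatial.transform import Rotation as R
np.set_printoptions(precision=4,suppress=True)
f=grab('wrist','w13.png');g=grab('side','s13.png');h=grab('scene','c13.png')
s=manip.read_state();print(s['tool_pos'],s['contact_force']);print(R.from_quat(s['eef_rot']).as_matrix())
a=cv2.imread('pics/s13.png')[150:250,230:330];b=cv2.imread('pics/c13.png')[165:265,225:325]
cv2.imwrite('pics/s13b.png',cv2.resize(np.hstack([a,b]),None,fx=4,fy=4,interpolation=cv2.INTER_CUBIC))
E
```

```text
[0.5263 0.068  0.0625] [ 0.2274 -5.3803  0.5735]
[[ 0.0256  0.9941  0.1051]
 [ 0.0128  0.1048 -0.9944]
 [-0.9996  0.0268 -0.0101]]
```

View pics/w13.png

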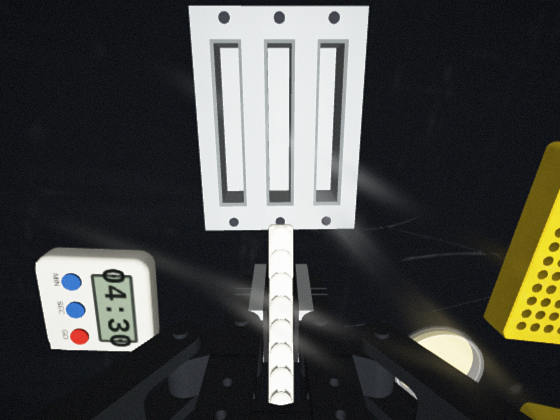

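View pics/s13b.png

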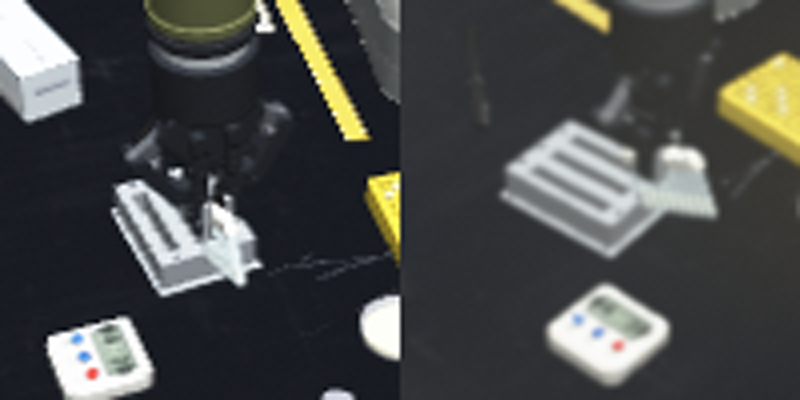

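Call:
{"method": "carry_out", "body": {"increments": [[-0.0005, 0.005, 0.001, 0, 1], [-0.001, 0.01, 0.002, 0, 1], [-0.0015, 0.015, 0.0025, 0, 1], [-0.002, 0.02, 0.0025, 0, 1], [-0.0026, 0.0255, 0.0015, 0, 1], [-0.0026, 0.0255, 0.0015, 0, 1]]}}

```text
time_s: 25.02
tool_pos: [0.5239, 0.0928, 0.0647]
eef_rot: [0.482, 0.521, -0.463, 0.53]
contact_force: [-0.7, -5.4, 0.6]
opening: 0.0093
```

```bash
python3 - <<'E'
from h import *
from scipy.spatial.transform import Rotation as R
np.set_printoptions(precision=4,suppress=True)
f=grab('wrist','w14.png');g=grab('side','s14.png');h=grab('scene','c14.png')
s=manip.read_state();print(s['tool_pos'],s['contact_force'])
a=cv2.imread('pics/s14.png')[150:250,230:330];b=cv2.imread('pics/c14.png')[165:265,225:325]
cv2.imwrite('pics/s14b.png',cv2.resize(np.hstack([a,b]),None,fx=4,fy=4,interpolation=cv2.INTER_CUBIC))
E
```

```text
[0.524  0.0928 0.0647] [-0.4585 -5.057   0.5612]
```

View pics/w14.png

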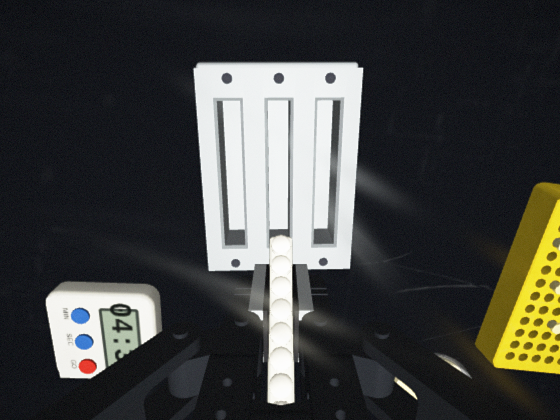

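View pics/s14b.png

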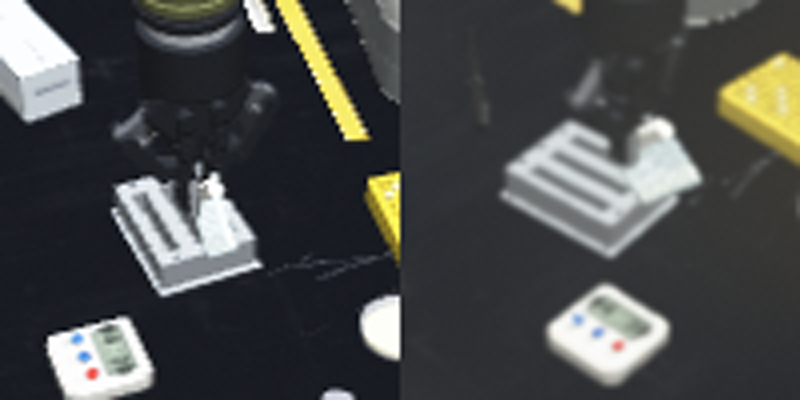

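```bash
cat > ang.py <<'E'
from h import *
from scipy.spatial.transform import Rotation as R
np.set_printoptions(precision=4,suppress=True)
def capang(f,uvs,s):
    M=R.from_quat(s['eef_rot']).as_matrix();n=M[:,1];p=s['tool_pos']
    h=M[:,2].copy();h[2]=0;h/=np.linalg.norm(h)
    out=[]
    for u,v in uvs:
        c,d=ray(f,u,v);P=c+d*(n@(p-c))/(n@d);out.append([-(P-p)@h,P[2]])
    return np.array(out)
E
python3 - <<'E'
from ang import *
f=grab('wrist');s=manip.read_state()
o=capang(f,[(280,245),(280,263),(281,284),(281,308),(282,334),(282,360),(283,387)],s);print(o,np.linalg.norm(np.diff(o,axis=0),axis=1))
d=o[0]-o[-1];print(d,np.degrees(np.arctan2(-d[1],d[0])))
E
```

```text
[[ 0.6703  1.4831]
 [ 0.7249  1.4394]
 [-0.2202 -0.3046]
 [-0.2602 -0.297 ]
 [-0.0734  0.0067]
 [-0.0906  0.0114]
 [-0.0363  0.0883]] [0.07   1.9836 0.0408 0.3566 0.0179 0.0942]
[0.7066 1.3948] -63.134755657378534
```

```bash
python3 - <<'E'
import cv2
a=cv2.imread('pics/w14.png')[225:420,240:325]
cv2.imwrite('pics/w14b.png',cv2.resize(a,None,fx=3,fy=3,interpolation=cv2.INTER_CUBIC)[:,:])
E
```

```text
(no output)
```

View pics/w14b.png

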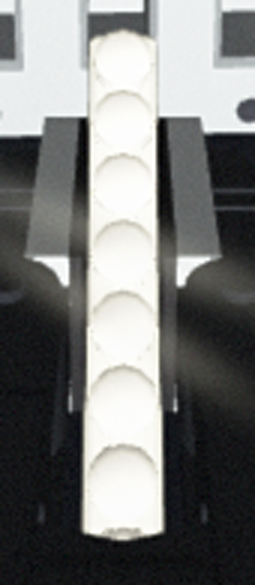

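```bash
cat >> ang.py <<'E'
from scipy.optimize import least_squares
def fit(f,s,vs,th0=55,u=280.5):
    M=R.from_quat(s['eef_rot']).as_matrix();h=-M[:,2].copy();h[2]=0;h/=np.linalg.norm(h);p=s['tool_pos']
    k=np.arange(len(vs))*.009
    def r(x):
        a=x[2];P=np.array([p+h*(x[0]-kk*np.cos(a))+np.array([0,0,x[1]+kk*np.sin(a)]) for kk in k])
        return proj(f,P)[:,1]-vs
    q=least_squares(r,[.03,.0,np.radians(th0)],x_scale=[.01,.01,.1]);J=q.jac
    cov=np.linalg.inv(J.T@J)*.25
    return q.x[:2],np.degrees(q.x[2]),np.degrees(cov[2,2]**.5),q.fun
E
python3 - <<'E'
from ang import *
f=grab('wrist');s=manip.read_state()
print(fit(f,s,225+np.array([31,91,154,220,291,366,446,528])/3))
E
```

```text
(array([0.0232, 0.0003]), np.float64(44.81454132906775), np.float64(1.5101821042814172), array([-0.0553, -0.0559,  0.0149,  0.2455,  0.0677, -0.0751, -0.3933,
        0.2516]))
```

Call:
{"method": "carry_out", "body": {"increments": [[-0.0005, 0.004, 0, 0, 1], [-0.001, 0.008, -0.0005, 0, 1], [-0.0012, 0.0115, -0.0015, 0, 1], [-0.0012, 0.0115, -0.0015, 0, 1]]}}

```text
time_s: 25.78
tool_pos: [0.5232, 0.1038, 0.0639]
eef_rot: [0.482, 0.521, -0.463, 0.531]
contact_force: [0.3, -5.0, 1.0]
opening: 0.0093
```

```bash
python3 - <<'E'
from ang import *
f=grab('wrist','w15.png');s=manip.read_state();print(s['tool_pos'],s['contact_force'])
a=cv2.imread('pics/w15.png')[220:420,240:325]
cv2.imwrite('pics/w15b.png',cv2.resize(a,None,fx=3,fy=3,interpolation=cv2.INTER_CUBIC)[:,:])
E
```

```text
[0.5232 0.1038 0.0639] [ 0.1429 -5.6813  2.2574]
```

View pics/w15b.png

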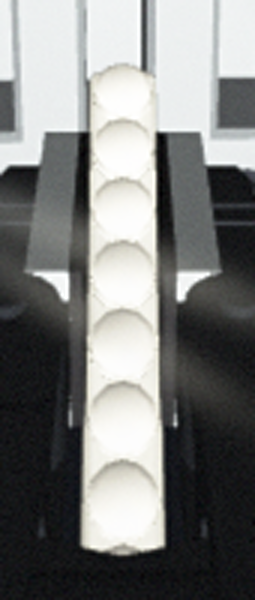

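```bash
python3 - <<'E'
from ang import *
f=grab('wrist');s=manip.read_state()
print(fit(f,s,220+np.array([65,119,179,241,309,382,460,543])/3))
E
```

```text
(array([ 0.0184, -0.0039]), np.float64(52.51443308030138), np.float64(1.5454522371478951), array([-0.1949,  0.2387, -0.109 ,  0.2203,  0.0361, -0.1649, -0.1939,
        0.1675]))
```

Call:
{"method": "carry_out", "body": {"increments": [[-0.0003, 0.0025, -0.0003, 0, 1], [-0.0005, 0.0045, -0.0006, 0, 1], [-0.0005, 0.0045, -0.0006, 0, 1]]}}

```text
time_s: 26.25
tool_pos: [0.523, 0.1079, 0.0638]
eef_rot: [0.482, 0.521, -0.463, 0.531]
contact_force: [0.8, -4.9, 2.5]
opening: 0.0091
```

Call:
{"method": "carry_out", "body": {"increments": [[0, 0, 0, 0, 1], [0, 0, 0, 0, 1], [0, 0, 0.02, 0, 1], [0, -0.02, 0.06, 0, 1], [0, -0.04, 0.11, 0, 1], [0, -0.05, 0.16, 0, 1], [0, -0.05, 0.2, 0, 1], [0, -0.05, 0.2, 0, 1], [0, -0.05, 0.2, 0, 1], [0, -0.05, 0.2, 0, 1]], "newtons": 60}}

```text
time_s: 27.5
tool_pos: [0.5216, 0.0583, 0.2617]
eef_rot: [0.481, 0.522, -0.464, 0.53]
contact_force: [-0.2, 1.3, -1.8]
opening: 0.0087
```

```bash
python3 - <<'E'
from ang import *
import pickle
f=grab('wrist','w16.png');g=grab('side','s16.png');h=grab('scene','c16.png');pickle.dump((f,g,h),open('f16.pkl','wb'))
s=manip.read_state();print(s['tool_pos'],s['contact_force'],s['opening'],s['qd'])
a=cv2.imread('pics/w16.png')[200:420,240:325]
cv2.imwrite('pics/w16b.png',cv2.resize(a,None,fx=2.7,fy=2.7,interpolation=cv2.INTER_CUBIC)[:,:])
p=proj(g,[s['tool_pos']])[0].astype(int);q=proj(h,[s['tool_pos']])[0].astype(int);print(p,q)
A=g['color'][p[1]-60:p[1]+60,p[0]-60:p[0]+60];B=h['color'][q[1]-60:q[1]+60,q[0]-60:q[0]+60]
cv2.imwrite('pics/s16b.png',cv2.resize(np.hstack([A,B])[:,:,::-1],None,fx=3.3,fy=3.3,interpolation=cv2.INTER_CUBIC))
E
```

```text
[0.5223 0.0581 0.2623] [-0.7142 -0.1085 -0.9072] 0.008761323201743863 [-0.0017 -0.0041 -0.008  -0.0028  0.0029 -0.0004]
[281 153] [292 153]
```

View pics/w16b.png

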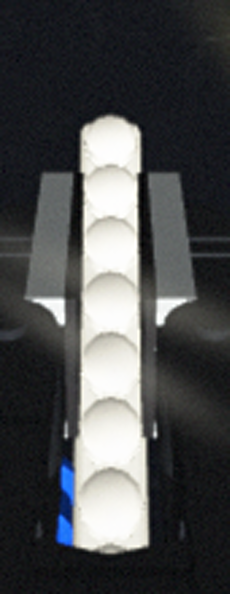

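View pics/s16b.png

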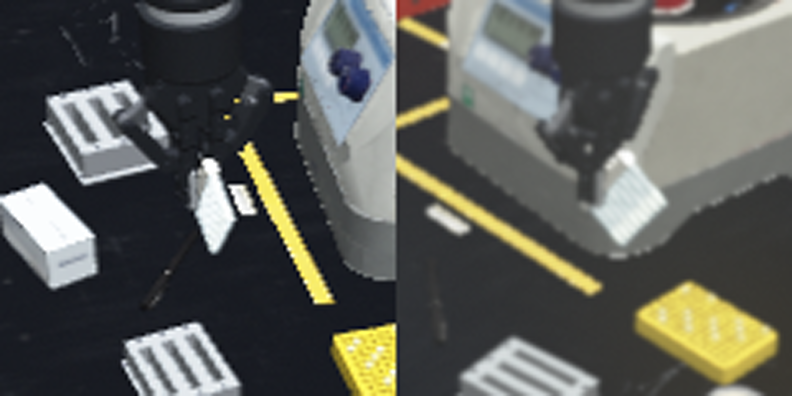

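```bash
python3 - <<'E'
from ang import *
import pickle
f,g,h=pickle.load(open('f16.pkl','rb'));s=manip.read_state()
print(fit(f,s,200+np.array([114,164,216,271,332,397,466,544])/2.7))
pts=[(232+(x-396)/3.3,93+y/3.3) for x,y in [(667,203),(622,243),(628,153)]]
o=capang(h,pts,s);print('scene',o);d=o[1]-o[0];print(np.degrees(np.arctan2(-d[1],d[0])),np.linalg.norm(d))
pts=[(221+x/3.3,93+y/3.3) for x,y in [(237,212),(215,253)]]
o=capang(g,pts,s);print('side',o);d=o[1]-o[0];print(np.degrees(np.arctan2(-d[1],d[0])),np.linalg.norm(d))
E
```

```text
(array([ 0.0182, -0.0044]), np.float64(54.9898017003209), np.float64(1.5219059926790997), array([ 0.2353, -0.2368, -0.1756,  0.1883, -0.0952, -0.0987,  0.3948,
       -0.212 ]))
scene [[-0.0685  0.2871]
 [-0.028   0.2315]
 [-0.0303  0.317 ]]
53.903343057627794 0.06881858880778877
side [[-0.0789  0.301 ]
 [-0.0302  0.23  ]]
55.59336438747058 0.08613331819535539
```

Call:
{"method": "carry_out", "body": {"increments": [[0, 0, 0, 0, 1], [0, 0, 0, 0, 1], [0, 0, 0, 0, 1], [0, 0, 0, 0, 1], [0, 0, 0, 0, 1], [0, 0, 0, 0, 1], [0, 0, 0, 0, 1], [0, 0, 0, 0, 1]]}}

```text
time_s: 28.65
tool_pos: [0.5223, 0.0581, 0.2624]
eef_rot: [0.481, 0.521, -0.464, 0.531]
contact_force: [0.0, 0.4, -0.6]
opening: 0.0085
```

```bash
python3 - <<'E'
from ang import *
f=grab('wrist','w17.png');g=grab('side','s17.png')
s=manip.read_state();print(s['tool_pos'],s['qd'])
a=cv2.imread('pics/w17.png')[200:420,240:325].astype(int);b=cv2.imread('pics/w16.png')[200:420,240:325].astype(int)
print(np.abs(a-b).mean(), np.abs(a-b).max())
E
```

```text
[0.5223 0.0581 0.2623] [ 0.0005 -0.0003  0.0007 -0.0007 -0.0015 -0.0006]
2.935632798573975 130
```

View pics/s17.png

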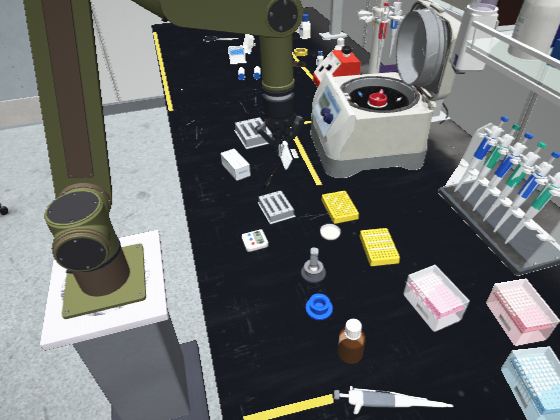

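```bash
python3 - <<'E'
import cv2,numpy as np
a=cv2.imread('pics/w17.png',0)[200:420,240:325].astype('float32');b=cv2.imread('pics/w16.png',0)[200:420,240:325].astype('float32')
print(cv2.phaseCorrelate(a,b))
for n in('w16','w17'):
  i=cv2.imread('pics/'+n+'.png',0)[200:420,276:286].mean(1);w=np.where(i>130)[0];print(n,w[0],w[-1],np.abs(np.diff(i)).argsort()[-8:])
i=np.hstack([cv2.imread('pics/w16.png')[200:420,240:325],cv2.imread('pics/w17.png')[200:420,240:325]])
cv2.imwrite('pics/cmp.png',cv2.resize(i,None,fx=2.7,fy=2.7,interpolation=cv2.INTER_CUBIC))
E
```

```text
((0.004169539725722871, 0.5137194569003753), 0.9806232878131631)
w16 43 203 [147 173 122 201 100  43  42 204]
w17 43 203 [147 173 122 201 100  43  42 204]
```

View pics/cmp.png

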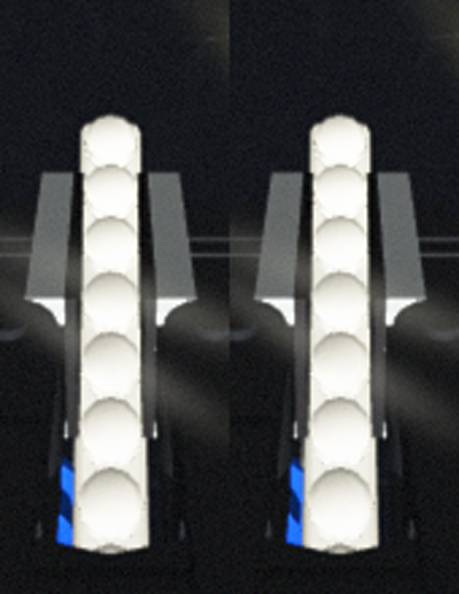

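```bash
python3 -c "
from rig import close_job
print(close_job())"
```

```text
the job is handed in; nothing more can be done
None
```

I pressed all eight caps, put the tool back in its stand and let go of it. The strip is drawn out and held still, tipped about 55° and well clear of the bench. I handed the job in at about 29 s of the 58 s allowed.

- **Pressing the caps:** I pressed each cap in turn along the row. After caps 1, 2, 4, 6 and 8 the foot stood at about 60.5–60.8 mm, just under the 61 mm home height, with 11–14 N on it. I took no separate reading for caps 3, 5 and 7. They got the same press, and the foot overlaps them from either side. There was no close-up check of the gap under each cap; the row looked even in the wrist images.
- **Tool:** The side view shows it upright in the grey stand after release.
- **Tipping:** The moves can only turn the gripper about the vertical. So I lifted the strip straight out, then pivoted it between the pads by pushing its end against the end of the block, with about 5–6 N.
- **Final pose:** The tip angle measured 55.0° from the wrist camera, 53.9° from the scene camera and 55.6° from the side camera. The side-camera figure is the weakest, because it made the row about 86 mm long instead of about 70 mm. The lowest tube bottom is about 0.23 m up. The strip did not move during a 1 s hold at 60 N grip.
- **Bystanders:** In the last side view the timer, amber bottle and carton are where they started. The pen is hard to see there, but the arm did not go near it.
- **Arm tilt:** Pressing left the gripper tilted about 1.5°. I did not correct it, and it caused no trouble with the stand or the grip.

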